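Put the ash scraper away in its sloping holder

ROBOT

A 7-joint arm with a two-finger parallel gripper is mounted at the origin on the work surface. World frame = base frame: x ahead of the robot, y to its left, z up, the work surface at z = 0. Lengths are in m, angles in rad, forces in N, time in s.
With the tool pointing down it reaches from about 0.35 to 0.9 m from the base axis. Payload 8.1 kg.
Tool frame: the origin (TCP) lies midway between the tips of the shut fingers; the grasp point (between the pads) lies 19 mm behind it (r.grip_depth is the distance from the TCP to the grasp point, in m); z points along the fingers, x is the direction in which the jaws open and shut, and the axes are right-handed (so a half turn about z gives the same grasp; the last joint's range is limited). The gripper opens to 92 mm and grips with 3 to 60 N. Pads are 19 mm wide; open, the fingers measure 130 mm over their backs; the gripper's body (75 mm by 190 mm) begins 47 mm behind the grasp point.
Start: joints at [1.121, 0.434, 0.025, 1.573, -0.012, 1.134, -0.075], TCP at [0.212, -0.588, 0.227] pointing down, gripper open.
Joint ranges: [-2.62, 2.62], [-0.44, 2.09], [-1.27, 1.32], [0.08, 2.57], [-1.32, 4.46], [0.12, 2], [-2.74, 2.74]. Speed limits (rad/s): [2.22, 2.22, 3.01, 3.01, 3.14, 3.14, 3.14].

INTERFACE

Orientations are given as a 3x3 rotation matrix whose columns are the frame's x, y, z axes.
In Python, from rig import r, vision gives the robot as it stands. The module is installed in compiled form; this text tells all that it offers.
- The arm moves only by the tool arm_command, never from a script. Its argument "increments" is a list of rows, each a list of 7 numbers: the turn, a rotation vector about the world's x, y, z in degrees, then the shift along the world's x, y, z in m, then the finger opening in m, from 0 to 0.0918. In form: [[ax, ay, az, tx, ty, tz, gripper], ...]. A call has 1 to 5 rows; each row is the pose to reach, as a shift and turn from the pose commanded when the call began; what a row does not reach only later rows make up. A row lasts 1/12 s, in which the tool goes at most 41.7 mm and 7.16 degrees, less where a joint would pass 70% of its speed; a pose out of reach is approached as far as the arm can. A call with a gripper value outside its range is refused whole. The fingers move at their own pace and stop on an object; the grip force is fixed at half the most. Time passes only in rows, so rows that repeat a pose let the fingers close. It gives the time, the measured TCP pose, the force and the opening at its end, in the units of the state.
- r.state(): the state, without advancing time (a new reading comes with each control period).
- vision.snapshot(name): name is "scene" or "top" or "wrist"; returns a dict with "color" (384x512x3 uint8, red, green, blue), "camera_matrix" (3x3 intrinsics, pixels), "R" (3x3) and "t" (3): a world point X has camera coordinates R X + t; the wrist camera has in their place "T_tool_cam" (4x4, takes a point from camera to tool coordinates, whose origin is the TCP and whose axes are the tool frame's). Camera axes: x right, y down, z forward; pixel columns grow to the right and rows downward; lengths in m; the calibration is good to about 2 mm. A picture is of the moment at which its call begins: read the wrist's pose just before it. There is no depth.
- r.sign_off(): hands the job in, once; it reports no verdict.
The state is a dict: "time": time; "joint_pos": joint angles; "dq": joint speeds; "effort": joint torques, N m; "position": TCP position; "tool_rot": TCP orientation; "ft_force": force on the tool from outside, world axes, zero at the start; "torque": the same for the moment, N m; "grip_width": finger opening in m.
Only numpy, scipy, OpenCV 4.12 (cv2) and the standard library are available. Lean on these libraries where they do the work, as an engineer would, in place of code of your own. Each camera call takes 0.05 s, during which the arm holds its last target. There are 200 camera calls.

TASK

Pick up the red-handled scraper used for mosquito-coil ash and slide its white blade, held flat in line with the slot, down into the sloping wooden holder until the blade is fully home and the handle butts against the mouth; guide the blade into the mouth in the gripper, then let go. Leave the other things on the chest where they stand.

Things in the scene. Friction and masses are not known exactly. Their poses are not given: they have to be found in the camera images.
- scraper: flat plastic scraper lying on the chest top: red bar handle 110 long x 28 wide x 24 thick, flat white blade 80 x 60 x 3 out of its front end at half the handle's thickness. Origin: centre of the handle's underside. x along the handle to the blade, y across, z up. Handle x -55..+55; blade x 55..135, y -30..30, z 10.5..13.5. About 0.09 kg, balance point at x +16. Either face may be up.
- blade_tip (a point): middle of the blade's front edge, at (135, 0, 12) mm in the scraper's frame
- holder: light wooden holder screwed to the chest top: base 150 x 110 x 14 carrying a flat sloping sheath; origin at the centre of the base's underside, +x towards the side where the slot's mouth is, z up. The highest point, the sheath's upper lip, is 98 above the chest top. Its position and turn vary.
- slot: sloping sheath. Origin: centre of the slot's mouth, (50, 0, 86) mm in the holder's frame. x straight out of the mouth, 26 degrees above level; y across; z square to the slot, up. Slot 74 wide, 10 high (z -5..5), 92 deep (x 0..-92). Floor 10 thick; roof 8 thick (top at z 13) with a 16 wide gap along its middle; outer width 98. Handle too thick to enter: with the blade home it meets the mouth.
- coil_stand: bystander: stamped steel dish 116 across with a dark green mosquito coil, 28 high; origin under its centre
- spray_can: bystander: green insect spray can with white cap, 58 across, 210 high; origin under its centre
- tumbler: bystander: upturned glass tumbler, 74 across, 115 high; origin under its centre
- plate: bystander: white ceramic plate, 170 across, 20 high; origin under its centre
- lighter: bystander: yellow plastic lighter lying flat, 69 x 34 x 13; origin under its middle
- jar: bystander: white jar with blue lid, 72 across, 75 high; origin under its centre
Things that resemble listed ones, but are neither listed nor needed, are in the scene too. There is more than one size of the scraper; the job needs the largest.

How it is judged:
On the way:
1. the blade's front edge is at least 8 mm inside the slot's mouth, in line with the slot, while the gripper holds the scraper (z of blade_tip in the frame of slot between -0.008 and 0.008 m and y of blade_tip in the frame of slot between -0.013 and 0.013 m and angle between the x axis of scraper and the x axis of slot, either way round below 0.25 rad and x of blade_tip in the frame of slot below -0.008 m and contact force between the fingers and scraper above 1 N), for 0.1 s.
At the end, for the whole second after the job is handed in: the blade lies in the slot with its front edge at least 70 mm inside the mouth (80 is fully home), within 13 mm of the slot's middle sideways and 8 mm of its mid-plane, the scraper in line with the slot within 0.25 rad, released and at rest (z of blade_tip in the frame of slot between -0.008 and 0.008 m and y of blade_tip in the frame of slot between -0.013 and 0.013 m and angle between the x axis of scraper and the x axis of slot, either way round below 0.25 rad and x of blade_tip in the frame of slot below -0.07 m and linear speed of scraper below 0.02 m/s and angular speed of scraper below 0.2 rad/s); the robot touches nothing.
It fails at once if a bystander (coil stand, spray can, tumbler, plate, lighter or jar) is moved more than 30 mm (distance of any of coil_stand, spray_can, tumbler, plate, lighter, jar from where it was at the start of the episode above 0.03 m).
It also fails if it takes over 48 s, if anything falls off the work surface, if the arm or the gripper's body presses on something with over 40 N, if the wrist force passes 120 N, or if a joint passes its speed limit or range.

## Working session

There is one attempt and no reset: what is moved stays moved. The work goes in short steps, Python scripts to look and compute and a tool call to move; the robot and the scene stay as the last step left them, time stands still between calls to the robot, and variables do not carry over. Pictures are saved under pics/ and viewed, about 8 in all and at most 12, crops included, and the job is handed in when it is done.

Besides the shell and the picture viewer there is one more tool, called after "Call:" as name([rows], argument=value, ...), one row to a line, values as JSON. arm_command: Moves the arm, as the interface text tells. Its arguments: {"type":"object","properties":{"increments":{"type":"array","items":{"type":"array","items":{"type":"number"}}}},"required":["increments"]}

```bash
mkdir -p pics; cat > h.py <<'E'
import numpy as np, cv2
from rig import r, vision
def snap(n,f=None):
    st=r.state(); s=vision.snapshot(n); s["st"]=st
    if n=="wrist":
        T=np.array(s["T_tool_cam"]); Rw=np.array(st["tool_rot"]); 
        Rwc=Rw@T[:3,:3]; c=Rw@T[:3,3]+np.array(st["position"])
        s["R"]=Rwc.T; s["t"]=-Rwc.T@c
    if f: cv2.imwrite("pics/"+f,cv2.cvtColor(s["color"],cv2.COLOR_RGB2BGR))
    np.savez("pics/last_"+n,K=s["camera_matrix"],R=s["R"],t=s["t"],color=s["color"])
    return s
def load(n):
    d=np.load("pics/last_%s.npz"%n); return {"camera_matrix":d["K"],"R":d["R"],"t":d["t"],"color":d["color"]}
def ray(s,uv):
    K,R,t=[np.array(s[k]) for k in("camera_matrix","R","t")]
    d=R.T@np.linalg.solve(K,[uv[0],uv[1],1.]); return -R.T@t,d/np.linalg.norm(d)
def onz(s,uv,z):
    c,d=ray(s,uv); return c+d*(z-c[2])/d[2]
def proj(s,X):
    K,R,t=[np.array(s[k]) for k in("camera_matrix","R","t")]
    p=K@(R@np.array(X)+t); return p[:2]/p[2]
def tri(s1,u1,s2,u2):
    c1,d1=ray(s1,u1);c2,d2=ray(s2,u2)
    a=np.linalg.lstsq(np.c_[d1,-d2],c2-c1,rcond=None)[0]
    p,q=c1+a[0]*d1,c2+a[1]*d2; return (p+q)/2,np.linalg.norm(p-q)
E
python3 - <<'E'
from h import *
a=snap("scene");b=snap("top")
im=np.hstack([a["color"],b["color"]])[:,:,::-1]
cv2.imwrite("pics/a.png",cv2.resize(a["color"][:,:,::-1],(800,600)))
cv2.imwrite("pics/b.png",cv2.resize(b["color"][:,:,::-1],(800,600)))
for s in(a,b):print(ray(s,(256,192)))
st=r.state();print(st["time"],st["tool_rot"],st["position"],st["grip_width"])
E
```

```text
(array([0.98078543, 0.60510318, 0.90381832]), array([-0.40360141, -0.53716959, -0.74064481]))
(array([0.33206166, 0.04189874, 1.60530643]), array([ 0.17033265, -0.04365832, -0.98441899]))
0.1 [[ 3.39884463e-01 -9.40467010e-01 -5.95727410e-04]
 [-9.40466154e-01 -3.39884962e-01  1.27512240e-03]
 [-1.40168933e-03  1.26867175e-04 -9.99999010e-01]] [ 0.21225643 -0.58736109  0.22603606] 0.09202397908214935
```

View pics/a.png

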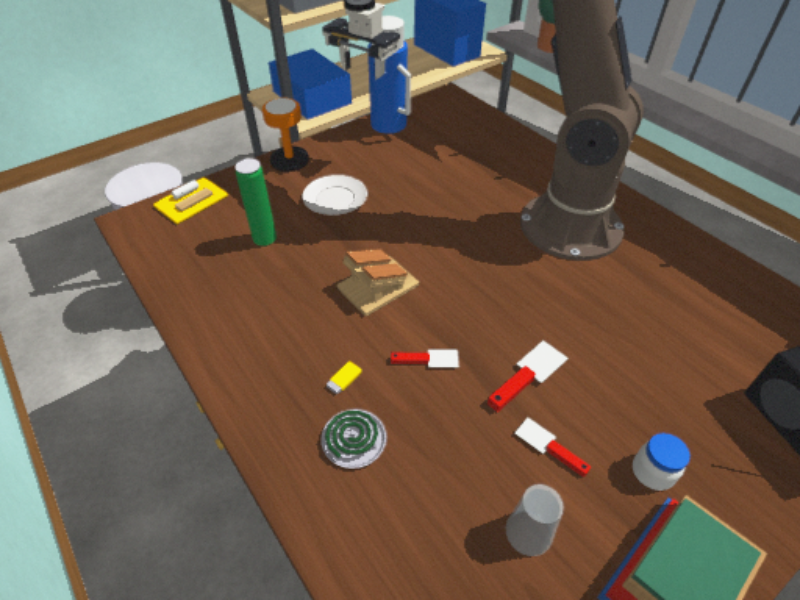

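View pics/b.png

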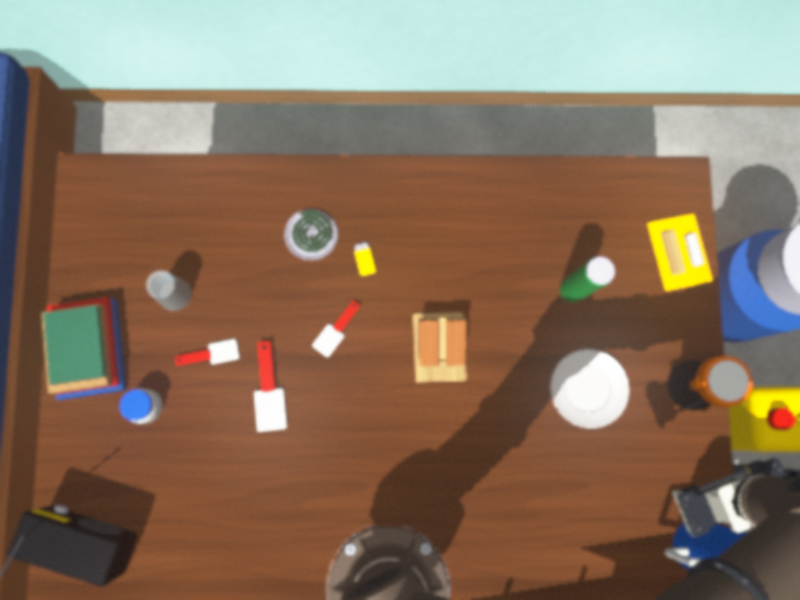

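Candidates for the scraper, as top-view pixels at 800x600: red/white A (268,385), B (208,355), C (337,328). A is clearly the largest. The holder is at (440,347). Next I take a close crop of A and of the holder in both views.

```bash
python3 - <<'E'
from h import *
a=load("scene");b=load("top")
def crop(s,x0,y0,w,h):
    return cv2.resize(s["color"][y0:y0+h,x0:x0+w,::-1],(400,300),interpolation=cv2.INTER_CUBIC)
im=np.vstack([np.hstack([crop(a,205,150,72,54),crop(a,300,210,72,54)]),np.hstack([crop(b,246,190,72,54),crop(b,136,209,96,72)])])
cv2.imwrite("pics/c.png",im)
for n,s in(("scene",a),("top",b)):
    hsv=cv2.cvtColor(s["color"],cv2.COLOR_RGB2HSV);H,S,V=cv2.split(hsv)
    red=(((H<5)|(H>174))&(S>190)&(V>110)).astype(np.uint8)
    k,l,st,c=cv2.connectedComponentsWithStats(red)
    for i in range(1,k):
        if st[i,4]>40:
            q=cv2.minAreaRect(np.argwhere(l==i)[:,::-1].astype(np.float32));print(n,"red",st[i],c[i].round(1),q,onz(s,q[0],.012).round(3))
    wh=((S<60)&(V>190)).astype(np.uint8)
    k,l,st,c=cv2.connectedComponentsWithStats(wh)
    for i in range(1,k):
        if 60<st[i,4]<1500:
            q=cv2.minAreaRect(np.argwhere(l==i)[:,::-1].astype(np.float32));print(n,"white",st[i],c[i].round(1),q,onz(s,q[0],.012).round(3))
E
```

```text
scene red [250 225  25   8 170] [261.7 228.8] ((262.0, 228.5), (7.0, 24.0), 90.0) [0.571 0.092 0.012]
scene red [312 235  30  29 340] [327.  248.2] ((326.80389404296875, 248.2265625), (10.629106521606445, 34.786163330078125), 48.012786865234375) [0.461 0.263 0.012]
scene red [351 282  27  23 231] [363.3 292.7] ((363.2987060546875, 292.85906982421875), (30.311582565307617, 8.274242401123047), 34.99201965332031) [0.482 0.423 0.012]
scene red [391 319  43  65 254] [408.3 357. ] ((411.813232421875, 349.99627685546875), (15.152125358581543, 72.34879302978516), 24.655899047851562) [0.501 0.593 0.012]
scene white [231   0  34  26 425] [253.7  10.1] ((247.5, 12.5), (25.0, 33.0), 90.0) [-0.362 -1.279  0.012]
scene white [150   4  25  52 632] [163.3  31.4] ((164.09616088867188, 27.980772018432617), (52.55913162231445, 19.023265838623047), 78.69007110595703) [ 0.153 -1.395  0.012]
scene white [183  14  34  26 423] [198.9  26.4] ((199.52227783203125, 29.875791549682617), (26.241466522216797, 30.981861114501953), 73.61045837402344) [ 0.002 -1.247  0.012]
scene white [151 102  15   9 105] [158.  1
[... 2388 characters left out ...]
, 45.0) [ 0.676 -0.476  0.012]
top white [200 208  20  21 244] [209.4 217.8] ((209.52001953125, 217.64002990722656), (13.600000381469727, 18.399999618530273), 36.86989974975586) [0.519 0.13  0.012]
top white [133 217  20  16 242] [142.8 224.6] ((142.7115478515625, 224.55770874023438), (13.532012939453125, 18.04268455505371), 78.69007110595703) [0.495 0.357 0.012]
top white [162 249  22  28 500] [172.3 262.4] ((172.31460571289062, 262.3033752441406), (26.26211929321289, 19.43586540222168), 84.5596694946289) [0.368 0.254 0.012]
top white [460 310  21  31 253] [468.2 325.6] ((468.9961853027344, 325.21923828125), (30.829456329345703, 11.413959503173828), 64.44003295898438) [ 0.159 -0.736  0.012]
```

View pics/c.png

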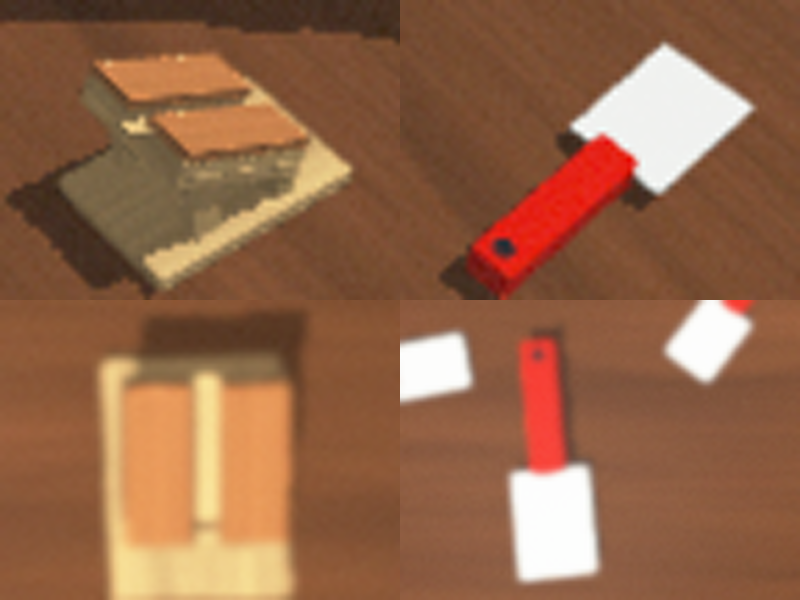

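The crop confirms A: it is the largest, with the handle about 110 mm long, centre near (0.463, 0.264), and the blade pointing toward −x. The holder's roof is higher at its +x end (the roof's far edge is raised in the scene crop), so the mouth faces world +x. Next are the holder numbers and the wrist camera geometry.

```bash
python3 - <<'E'
from h import *
b=load("top")
hsv=cv2.cvtColor(b["color"],cv2.COLOR_RGB2HSV);H,S,V=cv2.split(hsv)
print(hsv[220,272],hsv[220,283],hsv[242,283],hsv[250,290])
# orange roof patches and full holder
orange=((H>=7)&(H<=13)&(V>180)&(S>100)).astype(np.uint8); 
k,l,st,c=cv2.connectedComponentsWithStats(orange)
for i in range(1,k):
    if st[i,4]>60 and 240<c[i][0]<320:
        q=cv2.minAreaRect(np.argwhere(l==i)[:,::-1].astype(np.float32));print("roof",st[i],q)
        print([onz(b,p,.0775).round(3) for p in cv2.boxPoints(q)])
# base corners by crop reading (z=.014)
f=lambda x,y:(246+x*.18-.4,190+(y-300)*.18-.4)
for p in [(100,360),(112,600)]: print(onz(b,f(*p),.014).round(3))
for p in [(122,382),(292,382)]: print("hi",onz(b,f(*p),.098).round(3))
for p in [(125,545),(290,545)]: print("lo",onz(b,f(*p),.057).round(3))
w=snap("wrist"); print(np.array(w["T_tool_cam"]).round(3),w["camera_matrix"])
E
```

```text
[ 13 155 232] [ 22  99 249] [ 20 110 237] [ 12 157 141]
roof [269 205  11  28 260] ((274.0, 218.5), (27.0, 10.0), 90.0)
[array([ 0.553, -0.068,  0.077]), array([ 0.553, -0.101,  0.077]), array([ 0.464, -0.1  ,  0.077]), array([ 0.464, -0.068,  0.077])]
roof [287 205  11  28 262] ((292.0, 218.5), (27.0, 10.0), 90.0)
[array([ 0.553, -0.128,  0.078]), array([ 0.553, -0.161,  0.077]), array([ 0.464, -0.159,  0.077]), array([ 0.464, -0.126,  0.077])]
[ 0.578 -0.055  0.014]
[ 0.43  -0.061  0.014]
hi [ 0.552 -0.062  0.098]
hi [ 0.552 -0.162  0.098]
lo [ 0.46  -0.066  0.057]
lo [ 0.46  -0.164  0.057]
[[ 1.     0.001  0.    -0.001]
 [-0.001  0.965  0.264 -0.072]
 [ 0.    -0.264  0.965 -0.157]
 [ 0.     0.     0.     1.   ]] [[272.48355299   0.         254.26057786]
 [  0.         272.48355299 189.59931175]
 [  0.           0.           1.        ]]
```

Call:
arm_command([
  [0, 0, 0, 0.01, 0.02, 0.035, 0.0918],
  [0, 0, -4, 0.03, 0.05, 0.06, 0.0918],
  [0, 0, -8, 0.05, 0.085, 0.07, 0.0918],
  [0, 0, -12, 0.07, 0.12, 0.07, 0.0918],
  [0, 0, -14, 0.09, 0.155, 0.07, 0.0918],
])

```text
time: 0.57
position: [0.3032, -0.4315, 0.2976]
tool_rot: [[0.098, -0.995, 0.001], [-0.995, -0.098, -0.001], [0.001, -0.001, -1.0]]
ft_force: [1.4, -0.3, -0.6]
grip_width: 0.0919
```

Call:
arm_command([
  [0, 0, 0, 0.02, 0.033, 0, 0.0918],
  [0, 0, 0, 0.04, 0.066, 0, 0.0918],
  [0, 0, 0, 0.06, 0.099, 0, 0.0918],
  [0, 0, 0, 0.08, 0.132, 0, 0.0918],
  [0, 0, 0, 0.1, 0.165, 0, 0.0918],
])

```text
time: 0.98
position: [0.4028, -0.266, 0.2968]
tool_rot: [[0.102, -0.995, -0.0], [-0.995, -0.102, -0.0], [0.0, 0.0, -1.0]]
ft_force: [-0.0, -0.3, -0.3]
grip_width: 0.0918
```

Call:
arm_command([
  [0, 0, 0, 0.02, 0.033, -0.015, 0.0918],
  [0, 0, 0, 0.04, 0.066, -0.03, 0.0918],
  [0, 0, 0, 0.06, 0.099, -0.05, 0.0918],
  [0, 0, 0, 0.08, 0.132, -0.065, 0.0918],
  [0, 0, 0, 0.095, 0.155, -0.08, 0.0918],
])

```text
time: 1.4
position: [0.4984, -0.1094, 0.216]
tool_rot: [[0.104, -0.995, 0.0], [-0.995, -0.104, 0.001], [-0.001, -0.0, -1.0]]
ft_force: [1.1, 0.2, 0.2]
grip_width: 0.0919
```

Call:
arm_command([
  [0, 0, 0, 0, 0, 0, 0.0918],
  [0, 0, 0, 0, 0, 0, 0.0918],
])

```text
time: 1.57
position: [0.4973, -0.1109, 0.2156]
tool_rot: [[0.106, -0.994, -0.002], [-0.994, -0.106, 0.001], [-0.001, 0.002, -1.0]]
ft_force: [0.6, -1.0, 0.2]
grip_width: 0.092
```

```bash
python3 - <<'E'
from h import *
w=snap("wrist"); print(w["st"]["position"],w["st"]["time"])
im=cv2.resize(w["color"][:,:,::-1],(800,600),interpolation=cv2.INTER_CUBIC); cv2.imwrite("pics/d.png",im)
E
```

```text
[ 0.49730229 -0.11092088  0.21562137] 1.5667
```

View pics/d.png

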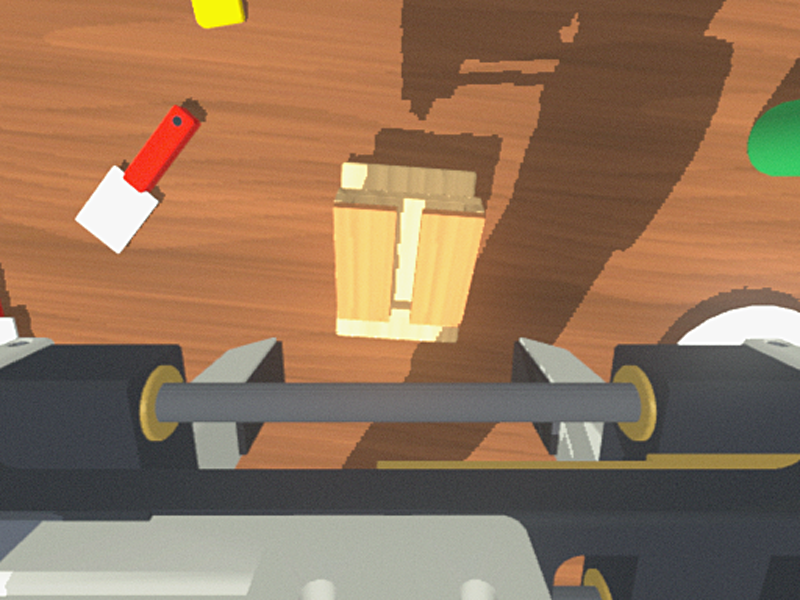

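The holder is clear in the wrist view (800x600). Roof high corners are at (333,204) and (485,212), low corners at (336,320) and (463,326), base mouth-side corners at (342,163) and (475,172), and base rear corners at (337,336) and (457,342). The mouth is at the top, which is +x.

```bash
python3 - <<'E'
from h import *
w=load("wrist");f=lambda p:((p[0]+.5)*.64-.5,(p[1]+.5)*.64-.5)
P=np.array([onz(w,f(p),z)[:2] for p,z in [((333,204),.0977),((485,212),.0977),((336,320),.0574),((463,326),.0574),((342,163),.014),((475,172),.014),((337,336),.014),((457,342),.014)]])
Q=np.array([(44.3,49),(44.3,-49),(-38.4,49),(-38.4,-49),(75,55),(75,-55),(-75,55),(-75,-55)])/1e3
print(P.round(4)); D=lambda a,b:np.linalg.norm(P[a]-P[b]).round(4)
print("sizes",D(0,1),D(2,3),D(0,2),D(1,3),D(4,5),D(6,7),D(4,6),D(5,7))
for idx in ([0,1,2,3],[4,5,6,7],range(8)):
    p,q=P[list(idx)],Q[list(idx)];pc,qc=p.mean(0),q.mean(0)
    U,_,Vt=np.linalg.svd((q-qc).T@(p-pc));R=Vt.T@U.T;t=pc-R@qc
    print(t.round(4),np.degrees(np.arctan2(R[1,0],R[0,0])).round(2),(p-(q@R.T+t)).round(4).tolist())
E
```

```text
[[ 0.5492 -0.0631]
 [ 0.5546 -0.1595]
 [ 0.4581 -0.0656]
 [ 0.4638 -0.1649]
 [ 0.5763 -0.0561]
 [ 0.5809 -0.1636]
 [ 0.4278 -0.0624]
 [ 0.4337 -0.1703]]
sizes 0.0966 0.0995 0.0912 0.0909 0.1076 0.1081 0.1486 0.1473
[ 0.5035 -0.1134] 2.92 [[0.004, -0.0009], [0.0044, 0.0006], [-0.0046, 0.0008], [-0.0038, -0.0006]]
[ 0.5047 -0.1131] 2.61 [[-0.0008, -0.0014], [-0.0012, 0.001], [0.0006, -0.0008], [0.0015, 0.0012]]
[ 0.5041 -0.1133] 2.71 [[0.0032, -0.0008], [0.004, 0.0006], [-0.0053, 0.0006], [-0.0042, -0.0008], [-0.0001, -0.0014], [-0.0007, 0.001], [0.0013, -0.0006], [0.0019, 0.0014]]
```

Call:
arm_command([
  [0, 0, 0, 0.005, 0.04, 0.0, 0.0918],
  [0, 0, 0, 0.01, 0.08, 0, 0.0918],
  [0, 0, 0, 0.01, 0.12, 0, 0.0918],
  [0, 0, 0, 0.01, 0.16, 0, 0.0918],
  [0, 0, 0, 0.01, 0.2, 0, 0.0918],
])

```text
time: 2.03
position: [0.5075, 0.0869, 0.2176]
tool_rot: [[0.099, -0.995, 0.001], [-0.995, -0.099, -0.001], [0.001, -0.001, -1.0]]
ft_force: [0.9, -0.1, 0.0]
grip_width: 0.0917
```

Call:
arm_command([
  [0, 0, 0, -0.01, 0.04, 0.0, 0.0918],
  [0, 0, 0, -0.02, 0.08, 0, 0.0918],
  [0, 0, 0, -0.03, 0.12, 0, 0.0918],
  [0, 0, 0, -0.04, 0.15, 0, 0.0918],
  [0, 0, 0, -0.045, 0.17, 0, 0.0918],
])

```text
time: 2.45
position: [0.4614, 0.2594, 0.2177]
tool_rot: [[0.103, -0.995, 0.001], [-0.995, -0.103, 0.001], [-0.001, -0.001, -1.0]]
ft_force: [-0.0, -0.5, -0.8]
grip_width: 0.0919
```

Call:
arm_command([
  [0, 0, 0, 0, 0, 0, 0.0918],
  [0, 0, 0, 0, 0, 0, 0.0918],
])

```text
time: 2.62
position: [0.4628, 0.2568, 0.2173]
tool_rot: [[0.103, -0.995, 0.001], [-0.995, -0.103, -0.0], [0.0, -0.001, -1.0]]
ft_force: [1.3, -1.4, -0.4]
grip_width: 0.0917
```

```bash
python3 - <<'E'
from h import *
w=snap("wrist"); print(w["st"]["position"],w["st"]["tool_rot"],w["st"]["time"])
im=cv2.resize(w["color"][:,:,::-1],(800,600),interpolation=cv2.INTER_CUBIC); cv2.imwrite("pics/e.png",im)
E
```

```text
[0.46277544 0.25683252 0.21730458] [[ 1.02526727e-01 -9.94729784e-01  9.63131851e-04]
 [-9.94730203e-01 -1.02526972e-01 -2.08521928e-04]
 [ 3.06169965e-04 -9.36677270e-04 -9.99999514e-01]] 2.6167
```

View pics/e.png

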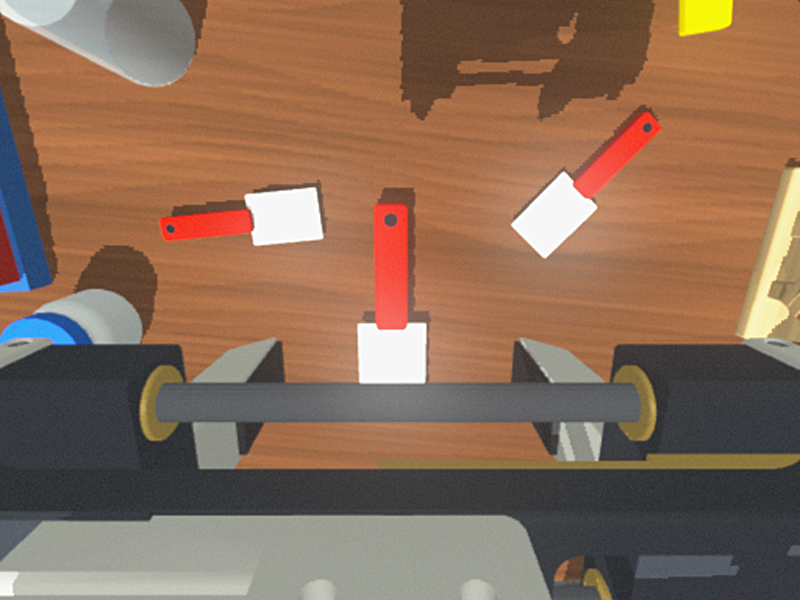

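The wrist view shows the large scraper nearly parallel to the image column axis. Handle corners are (376,205), (408,205), (377,328) and (407,328). The blade's rear corners are (358,323) and (427,323).

```bash
python3 - <<'E'
from h import *
w=load("wrist");f=lambda p:((p[0]+.5)*.64-.5,(p[1]+.5)*.64-.5)
P=np.array([onz(w,f(p),z)[:2] for p,z in [((376,205),.024),((408,205),.024),((377,328),.024),((407,328),.024),((358,323),.0135),((427,323),.0135),((360,382),.0135),((426,382),.0135)]])
print(P.round(4))
hsv=cv2.cvtColor(w["color"],cv2.COLOR_RGB2HSV);H,S,V=cv2.split(hsv)
red=(((H<5)|(H>174))&(S>190)&(V>110)).astype(np.uint8)
k,l,st,c=cv2.connectedComponentsWithStats(red)
i=l[168,250];q=cv2.minAreaRect(np.argwhere(l==i)[:,::-1].astype(np.float32));print(q)
B=np.array([onz(w,p,.024)[:2] for p in cv2.boxPoints(q)]);print(B.round(4),B.mean(0))
m=(P[0]+P[1])/2;n=(P[2]+P[3])/2;c=P[:4].mean(0);d=(n-m)/np.linalg.norm(n-m)
print("len",np.linalg.norm(n-m),"wid",np.linalg.norm(P[0]-P[1]),np.linalg.norm(P[2]-P[3]),"centre",c,"dir",np.degrees(np.arctan2(d[1],d[0])), "bladewid",np.linalg.norm(P[4]-P[5]))
E
```

```text
[[0.513  0.2805]
 [0.5156 0.2549]
 [0.4085 0.2702]
 [0.4112 0.2442]
 [0.4077 0.2877]
 [0.4141 0.2263]
 [0.3502 0.2813]
 [0.3565 0.2202]]
((250.0, 155.5), (51.0, 20.0), 90.0)
[[0.5142 0.2812]
 [0.5168 0.2562]
 [0.4511 0.249 ]
 [0.4484 0.2753]] [0.4826181  0.26542154]
len 0.1049780781358163 wid 0.025816855929822996 0.026150194350559545 centre [0.46207272 0.26244726] dir -174.25817964641396 bladewid 0.061743746832322866
```

Handle centre is about (0.4625, 0.263). Its direction of −174° already suits the current tool yaw. I descend and grip.

Call:
arm_command([
  [0, 0, 0, 0, 0.006, -0.04, 0.0918],
  [0, 0, 0, 0, 0.006, -0.08, 0.0918],
  [0, 0, 0, 0, 0.006, -0.12, 0.0918],
  [0, 0, 0, 0, 0.006, -0.16, 0.0918],
  [0, 0, 0, 0, 0.006, -0.195, 0.0918],
])

```text
time: 3.08
position: [0.4634, 0.2599, 0.0199]
tool_rot: [[0.098, -0.995, 0.0], [-0.995, -0.098, -0.002], [0.002, -0.0, -1.0]]
ft_force: [1.1, -0.8, -0.8]
grip_width: 0.0915
```

Call:
arm_command([
  [0, 0, 0, 0, 0, 0, 0.07],
  [0, 0, 0, 0, 0, 0, 0.06],
])

```text
time: 3.25
position: [0.4624, 0.2606, 0.0211]
tool_rot: [[0.1, -0.995, -0.003], [-0.995, -0.1, -0.003], [0.003, 0.003, -1.0]]
ft_force: [0.1, 1.1, 0.2]
grip_width: 0.0829
```

Call:
arm_command([
  [0, 0, 0, 0, 0.003, -0.008, 0.06],
  [0, 0, 0, 0, 0.003, -0.016, 0.06],
  [0, 0, 0, 0, 0.003, -0.016, 0.02],
  [0, 0, 0, 0, 0.003, -0.016, 0.02],
  [0, 0, 0, 0, 0.003, -0.016, 0.02],
])

```text
time: 3.67
position: [0.4629, 0.2664, 0.0066]
tool_rot: [[0.102, -0.995, 0.001], [-0.995, -0.102, 0.001], [-0.0, -0.001, -1.0]]
ft_force: [0.7, -0.7, -1.1]
grip_width: 0.0499
```

Call:
arm_command([
  [0, 0, 0, 0, 0, 0, 0.02],
  [0, 0, 0, 0, 0, 0, 0.02],
  [0, 0, 0, 0, 0, 0, 0.02],
  [0, 0, 0, 0, 0, 0, 0.02],
  [0, 0, 0, 0, 0, 0, 0.02],
])

```text
time: 4.08
position: [0.4625, 0.2661, 0.006]
tool_rot: [[0.102, -0.995, 0.0], [-0.995, -0.102, -0.0], [0.0, -0.0, -1.0]]
ft_force: [0.5, -1.9, 4.9]
grip_width: 0.0277
```

Grip width is 27.7 mm, so the handle is held. I lift, yaw −3°, and carry it over while pitching −26° about the holder's y.

Call:
arm_command([
  [0, 0, 0, 0, 0, 0.02, 0.02],
  [0, 0, 0, 0, 0, 0.05, 0.02],
  [0, 0, -1, 0, 0, 0.09, 0.02],
  [0, 0, -2, 0, 0, 0.13, 0.02],
  [0, 0, -3, 0, 0, 0.17, 0.02],
])

```text
time: 4.5
position: [0.4617, 0.266, 0.1772]
tool_rot: [[0.05, -0.999, -0.001], [-0.999, -0.05, -0.0], [0.0, 0.001, -1.0]]
ft_force: [0.6, 0.1, -1.7]
grip_width: 0.0277
```

Call:
arm_command([
  [0, 0, 0, 0.01, -0.01, 0.03, 0.02],
  [0.2, -4, 0, 0.03, -0.03, 0.05, 0.02],
  [0.4, -8, 0, 0.05, -0.06, 0.06, 0.02],
  [0.6, -12, 0, 0.07, -0.09, 0.06, 0.02],
  [0.75, -16, 0, 0.09, -0.12, 0.06, 0.02],
])

```text
time: 4.92
position: [0.5535, 0.1453, 0.2371]
tool_rot: [[0.051, -0.958, 0.281], [-0.999, -0.049, 0.014], [0.001, -0.281, -0.96]]
ft_force: [0.6, -0.1, -1.5]
grip_width: 0.0277
```

Call:
arm_command([
  [0.1, -2, 0, 0.02, -0.03, 0, 0.02],
  [0.2, -4, 0, 0.04, -0.06, 0, 0.02],
  [0.3, -6, 0, 0.06, -0.09, 0, 0.02],
  [0.4, -8, 0, 0.08, -0.12, 0, 0.02],
  [0.47, -10, 0, 0.1, -0.15, 0, 0.02],
])

```text
time: 5.33
position: [0.6528, -0.0053, 0.2357]
tool_rot: [[0.05, -0.897, 0.44], [-0.999, -0.046, 0.02], [0.002, -0.44, -0.898]]
ft_force: [0.8, 1.1, -1.4]
grip_width: 0.0278
```

Call:
arm_command([
  [0, 0, 0, 0.02, -0.03, 0, 0.02],
  [0, 0, 0, 0.04, -0.06, 0, 0.02],
  [0, 0, 0, 0.055, -0.08, 0, 0.02],
  [0, 0, 0, 0.06, -0.095, -0.02, 0.02],
  [0, 0, 0, 0.06, -0.1, -0.04, 0.02],
])

```text
time: 5.75
position: [0.7141, -0.1082, 0.196]
tool_rot: [[0.045, -0.897, 0.441], [-0.999, -0.042, 0.018], [0.003, -0.441, -0.897]]
ft_force: [-0.1, -0.6, -2.3]
grip_width: 0.0277
```

Call:
arm_command([
  [0, 0, 0, 0, 0, 0, 0.02],
  [0, 0, 0, 0, 0, 0, 0.02],
])

```text
time: 5.92
position: [0.7112, -0.1036, 0.194]
tool_rot: [[0.049, -0.899, 0.435], [-0.999, -0.045, 0.021], [0.0, -0.436, -0.9]]
ft_force: [-0.4, 1.7, -0.8]
grip_width: 0.0277
```

```bash
cat > goal.py <<'E'
from h import *
from scipy.spatial.transform import Rotation as Ro
H=np.array([.506,-.113,0]);psi=np.radians(2.7);a=np.radians(26)
Rz=Ro.from_euler('z',psi).as_matrix()
xs=Rz@[np.cos(a),0,np.sin(a)];ys=Rz@[0,1,0];zs=np.cross(xs,ys);M=H+Rz@[.05,0,.086]
S=np.c_[xs,ys,zs]
off=np.array([0,0,-.006])  # handle centre mid-plane in tool frame
tipT=off+np.array([0,.135,0])
Rg=np.c_[np.cross(-xs,-zs),-xs,-zs]
def report(s):
    st=r.state();p=np.array(st["position"]);R=np.array(st["tool_rot"])
    tip=p+R@tipT
    print("t",st["time"],"pos",p.round(4),"tip in slot",(S.T@(tip-M)).round(4),"rot err deg",Ro.from_matrix(Rg@R.T).as_rotvec(degrees=True).round(2))
    print("shift to bring tip to slot x=%g:"%s,(M+xs*s-tip-0).round(4),"TCP goal",(M+xs*s-Rg@tipT-p).round(4),"f",np.round(st["ft_force"],1),"w",st["grip_width"])
E
python3 - <<'E'
from goal import *
report(.03)
a=snap("scene");w=snap("wrist")
c=cv2.resize(a["color"][115:235,190:350,::-1],(400,300),interpolation=cv2.INTER_CUBIC)
cv2.imwrite("pics/f.png",np.vstack([cv2.resize(w["color"][:,:,::-1],(400,300)),c]))
E
```

```text
t 5.9167 pos [ 0.7112 -0.1036  0.194 ] tip in slot [ 0.052  -0.0006  0.0354] rot err deg [ 0.03 -0.18 -0.13]
shift to bring tip to slot x=0.03: [-0.0043  0.0004 -0.0415] TCP goal [-0.0044  0.0001 -0.0411] f [-0.4  1.7 -0.8] w 0.027656880583945154
```

View pics/f.png

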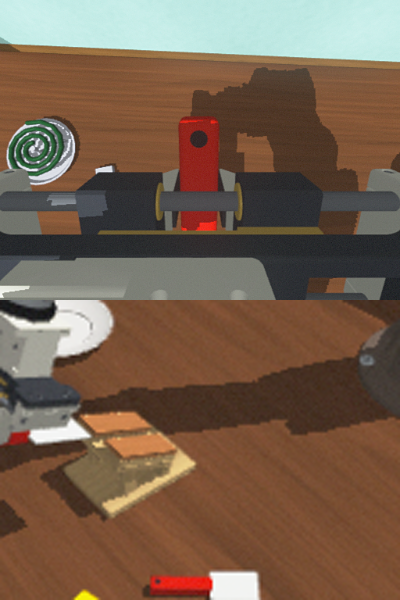

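The scraper is held in line: in the wrist view the handle is straight between the fingers, and in the scene view the blade points at the mouth. I drop it onto the slot axis 30 mm short of the mouth and look close.

Call:
arm_command([
  [0, 0, 0, -0.001, 0, -0.015, 0.02],
  [0, 0, 0, -0.003, 0, -0.03, 0.02],
  [0, 0, 0, -0.0045, 0, -0.041, 0.02],
  [0, 0, 0, -0.0045, 0, -0.041, 0.02],
  [0, 0, 0, -0.0045, 0, -0.041, 0.02],
])

```text
time: 6.43
position: [0.7083, -0.1026, 0.1559]
tool_rot: [[0.051, -0.897, 0.439], [-0.999, -0.047, 0.021], [0.001, -0.44, -0.898]]
ft_force: [-0.0, -0.1, -0.8]
grip_width: 0.028
```

```bash
python3 - <<'E'
from goal import *
report(.03)
a=snap("scene");b=snap("top")
c=cv2.resize(a["color"][150:210,190:270,::-1],(800,600),interpolation=cv2.INTER_CUBIC)[:,:]
d=cv2.resize(b["color"][180:240,245:325,::-1],(400,300),interpolation=cv2.INTER_CUBIC)
c[300:,400:]=d
# predicted tip corners, and mouth corners
st=r.state();p=np.array(st["position"]);R=np.array(st["tool_rot"])
for n,v in (("tipL",(-.03,.135,-.006)),("tipR",(.03,.135,-.006))):
    X=p+R@np.array(v);u=proj(a,X);print(n,"crop",(u-[190,150])*10+5, "top",400+ (proj(b,X)[0]-245)*5+2,300+(proj(b,X)[1]-180)*5+2)
for n,v in (("roofedge+y",(0,.049,.013)),("roofedge-y",(0,-.049,.013)),("floor+y",(0,.049,-.015))):
    X=M+S@np.array(v);u=proj(a,X);print(n,"crop",(u-[190,150])*10+5)
cv2.imwrite("pics/g.png",c)
E
```

```text
t 6.4333 pos [ 0.7083 -0.1026  0.1559] tip in slot [0.0328 0.0003 0.0018] rot err deg [ 0.08  0.09 -0.23]
shift to bring tip to slot x=0.03: [-0.0017 -0.0004 -0.0028] TCP goal [-0.0016 -0.0009 -0.003 ] f [-0.  -0.1 -0.8] w 0.027965710353133173
tipL crop [367.96328825 285.60036809] top 541.1562405663808 374.526362865048
tipR crop [258.11999491 183.42424365] top 633.0214554596837 370.0711374840496
roofedge+y crop [493.68957606 279.69432742]
roofedge-y crop [313.88549426 116.91992543]
floor+y crop [466.00746906 351.89002733]
```

View pics/g.png

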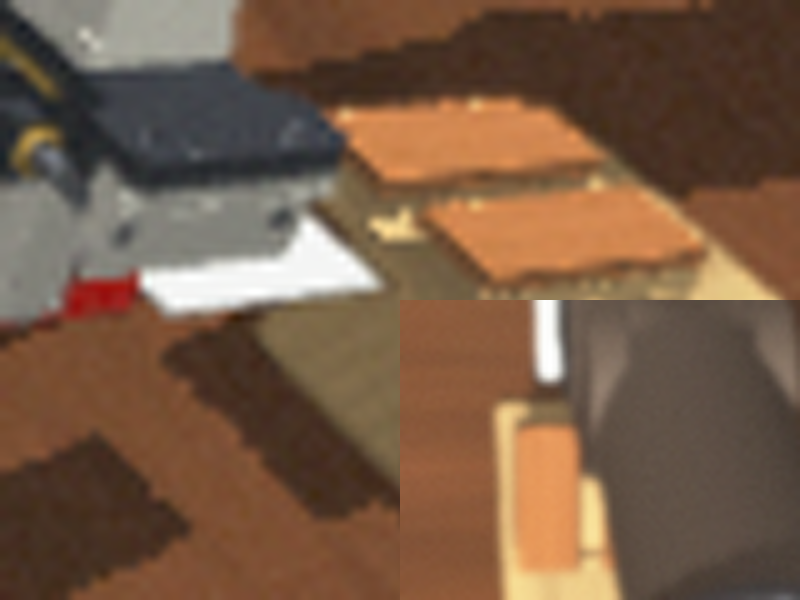

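Blade corner seen at (380,286) against (368,286) predicted, and the top view agrees: the tip sits about 4 mm further forward than assumed. The roof corner is at (492,283) against (494,280) predicted, so the holder fit holds. I update the tip offset and enter slowly.

```bash
sed -i 's/\[0,.135,0\]/[0,.139,0]/' goal.py; sed -i 's/^off=.*/off=np.array([0,0,-.006])/' goal.py; python3 -c "
from goal import *
report(.015); print(-xs)"
```

```text
t 6.5333 pos [ 0.7091 -0.1031  0.1568] tip in slot [ 0.0298 -0.0002  0.002 ] rot err deg [ 0.09  0.19 -0.2 ]
shift to bring tip to slot x=0.015: [-0.0124 -0.0004 -0.0083] TCP goal [-0.0122 -0.0009 -0.0087] f [-0.1 -0.  -0.8] w 0.027742822472335695
[-0.89779627 -0.042339   -0.43837115]
```

Call:
arm_command([
  [0, 0, 0, -0.002, -0.001, -0.003, 0.02],
  [0, 0, 0, -0.007, -0.001, -0.006, 0.02],
  [0, 0, 0, -0.012, -0.0015, -0.008, 0.02],
  [0, 0, 0, -0.012, -0.0015, -0.008, 0.02],
  [0, 0, 0, -0.012, -0.0015, -0.008, 0.02],
])

```text
time: 6.95
position: [0.6953, -0.1055, 0.1466]
tool_rot: [[0.049, -0.898, 0.438], [-0.999, -0.045, 0.02], [0.001, -0.438, -0.899]]
ft_force: [0.8, -0.3, -0.9]
grip_width: 0.0276
```

```bash
python3 -c "
from goal import *
report(-.015)"
```

```text
t 6.95 pos [ 0.6953 -0.1055  0.1466] tip in slot [ 0.0129 -0.0018 -0.0007] rot err deg [ 0.08  0.   -0.13]
shift to bring tip to slot x=-0.015: [-0.0254  0.0006 -0.0116] TCP goal [-0.0254  0.0002 -0.0116] f [ 0.8 -0.3 -0.9] w 0.02758672108474801
```

Call:
arm_command([
  [0, 0, 0, -0.007, 0, -0.003, 0.02],
  [0, 0, 0, -0.014, 0, -0.006, 0.02],
  [0, 0, 0, -0.02, 0, -0.009, 0.02],
  [0, 0, 0, -0.025, 0, -0.0115, 0.02],
  [0, 0, 0, -0.025, 0, -0.0115, 0.02],
])

```text
time: 7.37
position: [0.669, -0.1054, 0.1341]
tool_rot: [[0.049, -0.898, 0.436], [-0.999, -0.045, 0.02], [0.001, -0.437, -0.9]]
ft_force: [-0.8, -0.1, -1.2]
grip_width: 0.0279
```

```bash
python3 - <<'E'
from goal import *
report(-.04)
a=snap("scene")
c=cv2.resize(a["color"][150:210,190:270,::-1],(800,600),interpolation=cv2.INTER_CUBIC)
cv2.imwrite("pics/i.png",c)
E
```

```text
t 7.3667 pos [ 0.669  -0.1054  0.1341] tip in slot [-0.0162 -0.0005 -0.0001] rot err deg [ 0.08 -0.1  -0.14]
shift to bring tip to slot x=-0.04: [-0.0215 -0.0005 -0.0103] TCP goal [-0.0216 -0.0009 -0.0101] f [-0.8 -0.1 -1.2] w 0.027916812731078502
```

View pics/i.png

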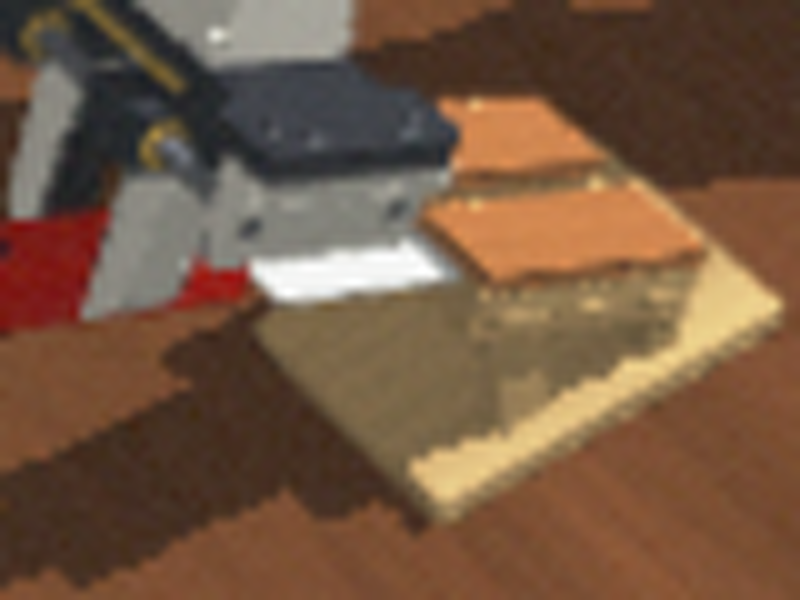

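The blade is entering under the roof, at (415–460, 240–270), and force is near zero. I continue down the slot.

Call:
arm_command([
  [0, 0, 0, -0.007, 0, -0.0033, 0.02],
  [0, 0, 0, -0.014, -0.0005, -0.0066, 0.02],
  [0, 0, 0, -0.021, -0.001, -0.01, 0.02],
  [0, 0, 0, -0.028, -0.001, -0.0134, 0.02],
  [0, 0, 0, -0.035, -0.0015, -0.017, 0.02],
])

```text
time: 7.83
position: [0.6349, -0.1068, 0.1178]
tool_rot: [[0.05, -0.898, 0.438], [-0.999, -0.045, 0.021], [0.001, -0.438, -0.899]]
ft_force: [-0.5, 0.3, -1.0]
grip_width: 0.0278
```

```bash
python3 -c "
from goal import *
report(-.076)"
```

```text
t 7.8333 pos [ 0.6349 -0.1068  0.1178] tip in slot [-0.054  -0.0003 -0.0001] rot err deg [ 0.08  0.01 -0.14]
shift to bring tip to slot x=-0.076: [-0.0198 -0.0006 -0.0095] TCP goal [-0.0198 -0.001  -0.0095] f [-0.5  0.3 -1. ] w 0.027761659255311766
```

Call:
arm_command([
  [0, 0, 0, -0.005, 0, -0.0024, 0.02],
  [0, 0, 0, -0.01, -0.0005, -0.0049, 0.02],
  [0, 0, 0, -0.015, -0.001, -0.0073, 0.02],
  [0, 0, 0, -0.019, -0.001, -0.0093, 0.02],
  [0, 0, 0, -0.019, -0.001, -0.0093, 0.02],
])

```text
time: 8.25
position: [0.6158, -0.1079, 0.1083]
tool_rot: [[0.049, -0.898, 0.437], [-0.999, -0.045, 0.02], [0.001, -0.438, -0.899]]
ft_force: [0.3, 0.7, -1.2]
grip_width: 0.0281
```

Call:
arm_command([
  [0, 0, 0, -0.0018, 0, -0.0009, 0.02],
  [0, 0, 0, -0.0036, 0, -0.0018, 0.02],
  [0, 0, 0, -0.0036, 0, -0.0018, 0.02],
])

```text
time: 8.5
position: [0.6131, -0.1078, 0.107]
tool_rot: [[0.05, -0.898, 0.438], [-0.999, -0.045, 0.021], [0.001, -0.439, -0.899]]
ft_force: [-0.1, 0.2, -1.5]
grip_width: 0.0276
```

```bash
python3 -c "
from goal import *
report(-.08)"
```

```text
t 8.5 pos [ 0.6131 -0.1078  0.107 ] tip in slot [-0.0783 -0.0002 -0.0002] rot err deg [ 0.08  0.02 -0.15]
shift to bring tip to slot x=-0.08: [-0.0016  0.0001 -0.0005] TCP goal [-0.0016 -0.0003 -0.0006] f [-0.1  0.2 -1.5] w 0.027554927222463298
```

No contact yet. I keep advancing in small steps until the butt shows in the force reading.

Call:
arm_command([
  [0, 0, 0, -0.0018, 0, -0.0009, 0.02],
  [0, 0, 0, -0.0036, 0, -0.0018, 0.02],
  [0, 0, 0, -0.0036, 0, -0.0018, 0.02],
])

```text
time: 8.75
position: [0.6095, -0.1078, 0.1052]
tool_rot: [[0.05, -0.897, 0.438], [-0.999, -0.045, 0.021], [0.001, -0.439, -0.899]]
ft_force: [0.3, -0.5, -0.9]
grip_width: 0.0278
```

Call:
arm_command([
  [0, 0, 0, -0.0009, 0, -0.0005, 0.02],
  [0, 0, 0, -0.0018, 0, -0.0009, 0.02],
  [0, 0, 0, -0.0018, 0, -0.0009, 0.02],
])

```text
time: 9.0
position: [0.6092, -0.1078, 0.1054]
tool_rot: [[0.05, -0.896, 0.441], [-0.999, -0.045, 0.02], [0.002, -0.441, -0.897]]
ft_force: [4.0, -0.1, 0.5]
grip_width: 0.0276
```

```bash
python3 - <<'E'
from goal import *
report(-.08)
a=snap("scene")
c=cv2.resize(a["color"][150:210,190:270,::-1],(800,600),interpolation=cv2.INTER_CUBIC)
cv2.imwrite("pics/j.png",c)
E
```

```text
t 9.0 pos [ 0.6092 -0.1078  0.1054] tip in slot [-0.0826 -0.0001 -0.0004] rot err deg [ 0.09  0.19 -0.15]
shift to bring tip to slot x=-0.08: [0.0021 0.0002 0.0015] TCP goal [ 0.0023 -0.0002  0.0011] f [ 4.  -0.1  0.5] w 0.02762326643915673
```

View pics/j.png

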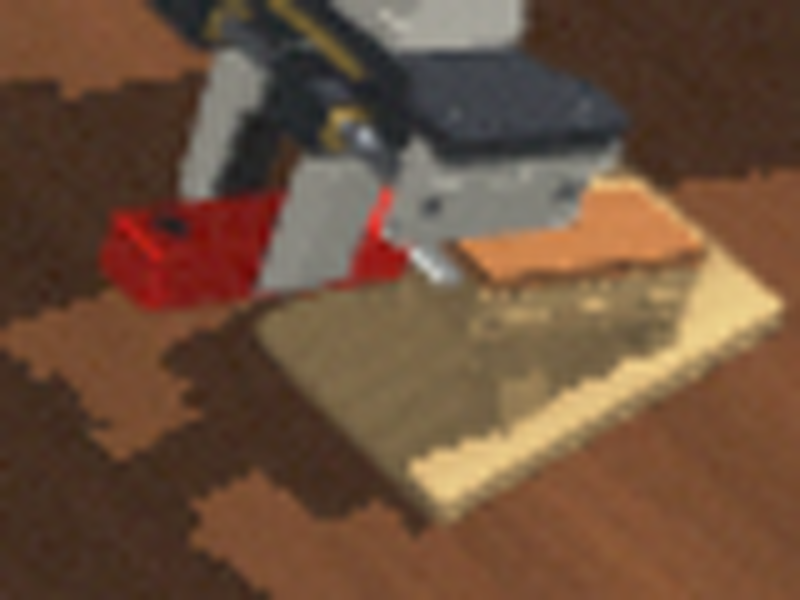

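Contact force is 4 N, but a strip of blade, (410–460, 245–285), still shows ahead of the roof edge. I check what the fully home pose should look like.

```bash
python3 - <<'E'
from goal import *
a=load("scene")
for sx in(0,.005,.01,.015):
  for n,v in(("handle front +y top",(sx,.014,.012)),("handle front +y bottom",(sx,.014,-.012)),("blade edge y.03",(sx,.03,0)),("roof edge top y.049",(sx,.049,.013)),("handle rear +y bottom",(sx+.11,.014,-.012)),("handle rear +y top",(sx+.11,.014,.012))):
    print(sx,n,((proj(a,M+S@np.array(v))-[190,150])*10+5).round(0))
E
```

```text
0 handle front +y top [427. 222.]
0 handle front +y bottom [404. 284.]
0 blade edge y.03 [445. 281.]
0 roof edge top y.049 [494. 280.]
0 handle rear +y bottom [136. 320.]
0 handle rear +y top [157. 254.]
0.005 handle front +y top [415. 224.]
0.005 handle front +y bottom [393. 286.]
0.005 blade edge y.03 [433. 282.]
0.005 roof edge top y.049 [482. 281.]
0.005 handle rear +y bottom [122. 322.]
0.005 handle rear +y top [144. 256.]
0.01 handle front +y top [404. 225.]
0.01 handle front +y bottom [381. 287.]
0.01 blade edge y.03 [422. 284.]
0.01 roof edge top y.049 [471. 283.]
0.01 handle rear +y bottom [109. 323.]
0.01 handle rear +y top [131. 257.]
0.015 handle front +y top [392. 227.]
0.015 handle front +y bottom [369. 289.]
0.015 blade edge y.03 [410. 285.]
0.015 roof edge top y.049 [459. 284.]
0.015 handle rear +y bottom [ 96. 325.]
0.015 handle rear +y top [117. 259.]
```

The handle's front-bottom corner is at (408,275), against (404,284) predicted for fully home, and its rear matches as well. The white strip is just the blade in front of the set-back roof lip. One more small push confirms the stop, then I open.

Call:
arm_command([
  [0, 0, 0, -0.0018, 0, -0.0009, 0.02],
  [0, 0, 0, -0.0018, 0, -0.0009, 0.02],
])

```text
time: 9.22
position: [0.6091, -0.1078, 0.1055]
tool_rot: [[0.05, -0.895, 0.444], [-0.999, -0.045, 0.02], [0.002, -0.444, -0.896]]
ft_force: [8.2, -1.0, 0.3]
grip_width: 0.0279
```

Call:
arm_command([
  [0, 0, 0, 0, 0, 0, 0.04],
  [0, 0, 0, 0, 0, 0, 0.06],
  [0, 0, 0, 0, 0, 0, 0.06],
  [0, 0, 0, 0, 0, 0, 0.06],
  [0, 0, 0, 0, 0, 0, 0.06],
])

```text
time: 9.63
position: [0.6055, -0.1078, 0.1031]
tool_rot: [[0.05, -0.898, 0.437], [-0.999, -0.045, 0.021], [0.001, -0.438, -0.899]]
ft_force: [0.1, -0.2, -0.1]
grip_width: 0.0561
```

Call:
arm_command([
  [0, 0, 0, -0.004, 0, 0.009, 0.06],
  [0, 0, 0, -0.009, 0, 0.018, 0.06],
  [0, 0, 0, -0.0175, -0.001, 0.036, 0.06],
  [0, 0, 0, -0.031, -0.0015, 0.063, 0.06],
  [0, 0, 0, -0.044, -0.002, 0.09, 0.06],
])

```text
time: 10.05
position: [0.5607, -0.1094, 0.1945]
tool_rot: [[0.051, -0.898, 0.437], [-0.999, -0.046, 0.021], [0.001, -0.438, -0.899]]
ft_force: [0.2, -1.0, 0.5]
grip_width: 0.0601
```

Call:
arm_command([
  [0, 0, 0, 0, 0, 0.04, 0.06],
  [0, 0, 0, 0, 0.03, 0.06, 0.06],
  [0, 0, 0, 0, 0.07, 0.06, 0.06],
  [0, 0, 0, 0, 0.11, 0.06, 0.06],
  [0, 0, 0, 0, 0.15, 0.06, 0.06],
])

```text
time: 10.47
position: [0.5617, 0.0407, 0.2556]
tool_rot: [[0.047, -0.896, 0.441], [-0.999, -0.043, 0.019], [0.003, -0.442, -0.897]]
ft_force: [0.2, -0.7, -0.1]
grip_width: 0.0596
```

```bash
python3 - <<'E'
from goal import *
st=r.state();print(st["time"],st["position"],st["ft_force"],st["grip_width"])
a=snap("scene");b=snap("top")
c=cv2.resize(a["color"][150:210,190:270,::-1],(800,600),interpolation=cv2.INTER_CUBIC)
c[320:,440:]=cv2.resize(b["color"][180:236,255:327,::-1],(360,280),interpolation=cv2.INTER_CUBIC)
cv2.imwrite("pics/k.png",c)
for s,o,k in((a,(190,150),10),(b,(255,180),5)):
    print([((proj(s,M+S@np.array(v))-o)*k+k/2).round(0).tolist() for v in((0,.014,.012),(0,.014,-.012),(.11,.014,-.012),(.11,.014,.012),(.11,-.014,.012))])
E
```

```text
10.4667 [0.5616748  0.04073769 0.25557219] [ 0.17634707 -0.67663188 -0.11859101] 0.05962770667187278
[[427.0, 222.0], [404.0, 284.0], [136.0, 320.0], [157.0, 254.0], [106.0, 204.0]]
[[118.0, 128.0], [114.0, 117.0], [112.0, -45.0], [116.0, -36.0], [160.0, -38.0]]
```

View pics/k.png

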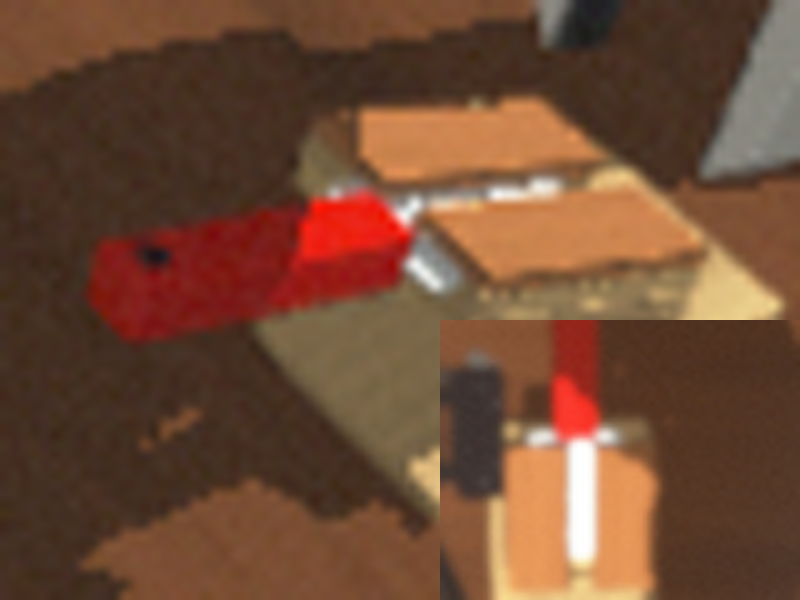

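The scraper is released and rests in the slot. The blade shows through the roof gap down to top-inset (581,563), and the handle butts at the mouth with a slight droop: its rear-bottom is at (135,340) against 320 predicted. I check the tip depth from that pixel and that the scraper is at rest.

```bash
python3 - <<'E'
from goal import *
b0=load("top");a0=load("scene");b=snap("top");a=snap("scene")
for z in(0,.0035):
  for v in(558,563,568):
    c,d=ray(b,(282.7,180+(v-320-2.5)/5));P=M+zs*z;t=((P-c)@zs)/(d@zs);print(z,v,(S.T@(c+t*d-M)).round(4))
print("motion diff", np.abs(b["color"][180:240,255:300].astype(int)-b0["color"][180:240,255:300]).mean(),np.abs(a["color"][150:210,190:240].astype(int)-a0["color"][150:210,190:240]).mean(), r.state()["time"])
E
```

```text
0 558 [-0.0817 -0.0013  0.    ]
0 563 [-0.0852 -0.0013  0.    ]
0 568 [-0.0888 -0.0012  0.    ]
0.0035 558 [-0.0803 -0.0009  0.0035]
0.0035 563 [-0.0839 -0.0009  0.0035]
0.0035 568 [-0.0874 -0.0008  0.0035]
motion diff 2.71320987654321 2.694111111111111 10.6667
```

Call:
arm_command([
  [0, 0, 0, 0, 0, 0, 0.06],
  [0, 0, 0, 0, 0, 0, 0.06],
  [0, 0, 0, 0, 0, 0, 0.06],
  [0, 0, 0, 0, 0, 0, 0.06],
  [0, 0, 0, 0, 0, 0, 0.06],
])

```text
time: 11.08
position: [0.5621, 0.0391, 0.2535]
tool_rot: [[0.048, -0.898, 0.438], [-0.999, -0.044, 0.02], [0.001, -0.439, -0.899]]
ft_force: [0.5, 1.0, -0.8]
grip_width: 0.0605
```

Tip depth is about 80–85 mm (fully home), about 1 mm off centre sideways, and at rest. I hand it in.

```bash
python3 -c "
from rig import r
print(r.sign_off())"
```

```text
the job is handed in; nothing more can be done
None
```

The largest red-handled scraper is in the holder: I slid its blade down the slot in the gripper until the handle met the mouth, then let go and moved the arm clear. The job was handed in at about 11 s on the robot's clock, and no verdict was reported.

**Seating:** the push stopped moving while the force rose from about 4 N to 8 N, so the handle is against the mouth. After release, the top camera puts the blade's front edge about 80–85 mm inside the mouth and about 1 mm off the slot's middle.

**At rest:** two pictures 0.2 s apart, at about 10.5 and 10.7 s, differed only slightly. I had no direct speed reading of the scraper.

**Checks that were off:**
- The blade tip sat about 4 mm further forward in the grip than first assumed. I corrected for this before entering the slot.
- The handle droops slightly after release, by about 0.06 rad. The limit is 0.25 rad.
- The roof measured about 9 mm longer than the slot depth alone would give. I took this for a back wall.

**Other things on the chest:** my path kept clear of them and I felt no contact, but I did not measure them again at the end.

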